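# Find the loaded canister and put it on the scale

### The job

Three lidded canisters that look alike stand in a row on the low steel stand; one of them is loaded with a steel hub, the other two hold only an empty plastic spool. Find the loaded one by its weight, lift it off the stand by its handle and set it down gently, upright, on the pan of the spring scale beside the stand. The two light canisters must end upright on the stand, and the loose end cover and the wrench are to be left alone.

Things in the scene. Friction and masses are not known exactly. Their poses are not given: they have to be found in the camera images.
- can_a: lidded aluminium canister, one of three alike: diameter 90 (lid 94), lid top 94 above the underside. Rigid handle over the lid: black bar, 14 x 14 section, 82 long, along the canister's y axis over its centre, bar centre 143 above the underside. Origin: centre of the underside; z up. A light one weighs 0.25 to 0.31 kg, the loaded one 0.6 to 0.8; its letter tells nothing.
- can_b: lidded aluminium canister, one of three alike: diameter 90 (lid 94), lid top 94 above the underside. Rigid handle over the lid: black bar, 14 x 14 section, 82 long, along the canister's y axis over its centre, bar centre 143 above the underside. Origin: centre of the underside; z up. A light one weighs 0.25 to 0.31 kg, the loaded one 0.6 to 0.8; its letter tells nothing.
- can_c: lidded aluminium canister, one of three alike: diameter 90 (lid 94), lid top 94 above the underside. Rigid handle over the lid: black bar, 14 x 14 section, 82 long, along the canister's y axis over its centre, bar centre 143 above the underside. Origin: centre of the underside; z up. A light one weighs 0.25 to 0.31 kg, the loaded one 0.6 to 0.8; its letter tells nothing.
- stand: low dark steel stand, fixed: flat top 150 (x) by 420 (y), 70 high, four legs. Origin: centre of its footprint on the table, z up. The canisters stand in a row along its y axis, about 135 apart.
- scale: grey spring scale, fixed: square body 150 x 150, 60 high, a small dial on the front, with a round dark steel pan above it. Origin: centre of its footprint on the table, z up.
- pan_top (a point): centre of the upper face of the scale's round dark steel pan, pan diameter 170, 6 thick; the face is 90 above the table when unloaded and sinks with the load.
- pan (a joint): how far the scale's pan has sunk, in m: 0 unloaded, 0.020 at its stop; spring 700 N/m, so a light canister sinks it 3 to 4.5 mm and the loaded one 8 to 11.5 mm.
- cover: bystander: loose cast aluminium end cover lying flat beyond the stand, 110 diameter with three ears, 20 high at the hub. Origin: centre of the underside.
- wrench: bystander: loose steel wrench 170 long lying flat beyond the stand. Origin: centre of the underside, x along its length.

How it is judged:
On the way:
1. A canister is lifted clear of the stand, its underside at least 30 mm above the stand's top (z of any of can_a, can_b, can_c in the frame of stand above 0.1 m), for 0.2 s.
At the end, for the whole second after the job is handed in: The loaded canister stands upright and at rest on the scale's pan, its centre within 40 mm of the pan's centre, and its weight alone has sunk the pan more than 6.5 mm (a light one does not). The other two canisters are anywhere on the stand's top, upright (within 0.1 rad) and at rest (((horizontal distance between can_a and pan_top below 0.04 m and z of can_a in the frame of pan_top between -0.006 and 0.006 m and z of can_b in the frame of stand between 0.064 and 0.076 m and x of can_b in the frame of stand between -0.075 and 0.075 m and y of can_b in the frame of stand between -0.21 and 0.21 m and z of can_c in the frame of stand between 0.064 and 0.076 m and x of can_c in the frame of stand between -0.075 and 0.075 m and y of can_c in the frame of stand between -0.21 and 0.21 m) or (horizontal distance between can_b and pan_top below 0.04 m and z of can_b in the frame of pan_top between -0.006 and 0.006 m and z of can_a in the frame of stand between 0.064 and 0.076 m and x of can_a in the frame of stand between -0.075 and 0.075 m and y of can_a in the frame of stand between -0.21 and 0.21 m and z of can_c in the frame of stand between 0.064 and 0.076 m and x of can_c in the frame of stand between -0.075 and 0.075 m and y of can_c in the frame of stand between -0.21 and 0.21 m) or (horizontal distance between can_c and pan_top below 0.04 m and z of can_c in the frame of pan_top between -0.006 and 0.006 m and z of can_a in the frame of stand between 0.064 and 0.076 m and x of can_a in the frame of stand between -0.075 and 0.075 m and y of can_a in the frame of stand between -0.21 and 0.21 m and z of can_b in the frame of stand between 0.064 and 0.076 m and x of can_b in the frame of stand between -0.075 and 0.075 m and y of can_b in the frame of stand between -0.21 and 0.21 m)) and value of joint pan above 0.0065 m and angle between each of can_a, can_b, can_c's own z axis and vertical below 0.1 rad and linear speed of each of can_a, can_b, can_c below 0.02 m/s); the robot touches nothing.
It fails at once if The scale is struck or pressed by a canister with more than 25 N (contact force between any of can_a, can_b, can_c and scale above 25 N).
It fails at once if A canister is tipped more than 0.6 rad (angle between any of can_a, can_b, can_c's own z axis and vertical above 0.6 rad).
It fails at once if The end cover or the wrench is moved more than 20 mm (distance of any of cover, wrench from where it was at the start of the episode above 0.02 m).
It also fails if it takes over 64 s, if anything falls off the work surface, if the arm or the gripper's body presses on something with over 40 N, if the wrist force passes 120 N, or if a joint passes its speed limit or range.

### The arm

A 7-joint arm with a two-finger parallel gripper is mounted at the origin on the work surface. World frame = base frame: x ahead of the robot, y to its left, z up, the work surface at z = 0. Lengths are in m, angles in rad, forces in N, time in s.
With the tool pointing down it reaches from about 0.35 to 0.9 m from the base axis. Payload 8.1 kg.
Tool frame: the origin (TCP) lies on the centre line of the jaws, within the pads' length; the fingertips stand 11 mm ahead of it and the grasp point (between the pads) lies 8 mm behind it (arm.nose_length is the distance from the TCP to the fingertips, in m); z points along the fingers, y is the line along which they close (so a half turn about z gives the same grasp; the last joint's range is limited). The gripper opens to 92 mm and grips with 3 to 60 N. Pads are 19 mm wide; open, the fingers measure 130 mm over their backs; the gripper's body (75 mm by 190 mm) begins 47 mm behind the grasp point.
Start: joints at [-1.371, 0.434, 0.025, 1.573, -0.012, 1.134, -0.075], TCP at [0.186, 0.597, 0.238] pointing down, gripper open.
Joint ranges: [-2.62, 2.62], [-0.44, 2.09], [-1.27, 1.32], [0.08, 2.57], [-1.32, 4.46], [0.12, 2], [-2.74, 2.74]. Speed limits (rad/s): [2.22, 2.22, 3.01, 3.01, 3.14, 3.14, 3.14].

### API

Orientations are given as a rotation vector (axis times angle).
In Python, from cell import arm gives the robot as it stands.
- The arm moves only by the tool jog_arm, never from a script. Its argument "moves" is a list of rows, each a list of 4 numbers: the shift along the tool's x, y, z in m, then the turn about the tool's z in rad. In form: [[tx, ty, tz, spin], ...]. A call has 1 to 20 rows; each row is the pose to reach, as a shift and turn from the pose commanded when the call began, along the tool's axes at that moment; what a row does not reach only later rows make up. A row lasts 1/8 s, in which the tool goes at most 62.5 mm and 10.7 degrees, less where a joint would pass 70% of its speed; a pose out of reach is approached as far as the arm can. A call with a gripper value outside its range is refused whole. "hand" is the finger opening in m, from 0 to 0.0918, set as the call begins (left out, the last holds). The fingers move at their own pace and stop on an object; "newtons" is the grip in N (left out, the last holds). Time passes only in rows, so rows that repeat a pose let the fingers close. It gives the time, the measured TCP pose, the force, the opening and the grip force at its end, in the units of the state.
- arm.observe(): the state, without advancing time (a new reading comes with each control period).
- arm.get_image(name): name is "side" or "top" or "wrist"; returns a dict with "color" (384x512x3 uint8, red, green, blue), "z_map" (384x512 float32, m along the optical axis (not along the pixel's ray), 0 where there is no reading), "fx", "fy", "cx", "cy" (pixels), "k1" (the pictures are not rectified: a ray, as slopes to the right and down, at radius r is drawn at 1 + k1 r^2 times it, then the intrinsics apply), "rvec" (rotation vector, rad) and "tvec" (3), from world to camera coordinates, as OpenCV has them. Camera axes: x right, y down, z forward; pixel columns grow to the right and rows downward; lengths in m; the calibration is good to about 2 mm. A picture is of the moment at which its call begins.
- arm.sign_off(): hands the job in; it is judged then, once.
The state is a dict: "clock": time; "joints": joint angles; "dq": joint speeds; "joint_efforts": joint torques, N m; "position": TCP position; "ee_rot": TCP orientation; "force": force on the tool from outside, world axes, zero at the start; "ft_torque": the same for the moment, N m; "width": opening from 0.0 (shut) to 1.0 (fully open); "gripper_force": force on a finger pad.
Only numpy, scipy, OpenCV 4.12 (cv2) and the standard library are available. Lean on these libraries where they do the work, as an engineer would, in place of code of your own. Each camera call takes 0.05 s, during which the arm holds its last target. There are 200 camera calls.

## Working session

There is one attempt and no reset: what is moved stays moved. The work goes in short steps, Python scripts to look and compute and a tool call to move; the robot and the scene stay as the last step left them, time stands still between calls to the robot, and variables do not carry over. Pictures are saved under pics/ and viewed, at most 10 in all, crops included, and the job is handed in when it is done.

Besides the shell and the picture viewer there is one more tool, called after "Emit:" by a JSON object that holds its "method" and its "body". jog_arm: Moves the arm, as the interface text tells. Its arguments: {"type":"object","properties":{"moves":{"type":"array"},"hand":{"type":"number"},"newtons":{"type":"number"}},"required":["moves"]}

```bash
mkdir -p pics; ls; cat > h.py <<'E'
import numpy as np, cv2
from cell import arm
def grab(n):
    im=arm.get_image(n); cv2.imwrite(f'pics/{n}_{int(arm.observe()["clock"]*100)}.png',im['color'][:,:,::-1]); return im
def cloud(im):
    h,w=im['z_map'].shape
    K=np.array([[im['fx'],0,im['cx']],[0,im['fy'],im['cy']],[0,0,1]],float)
    u,v=np.meshgrid(np.arange(w),np.arange(h))
    # z-depth -> points; invert k1
    p=np.stack([u,v],-1).reshape(-1,1,2).astype(np.float64)
    n=cv2.undistortPoints(p,K,np.array([im['k1'],0,0,0,0],float)).reshape(h,w,2)
    z=im['z_map'][...,None]
    c=np.concatenate([n*z,z],-1)
    R=cv2.Rodrigues(np.array(im['rvec'],float))[0]
    return (c-np.array(im['tvec']).reshape(3))@R
E
python3 - <<'E'
from h import *
s=arm.observe(); print(s)
R=cv2.Rodrigues(np.array(s['ee_rot']))[0]; print(R.round(3))
a=grab('top'); b=grab('side')
cv2.imwrite('pics/both.png',cv2.resize(np.vstack([a['color'],b['color']])[:,:,::-1],None,fx=.78,fy=.78))
for im in (a,b):
    P=cloud(im); ok=im['z_map']>0
    print(im['fx'],im['k1'],ok.mean(), np.percentile(P[ok],[1,50,99],axis=0).round(3), -cv2.Rodrigues(np.array(im['rvec']))[0].T@np.array(im['tvec']))
E
ls pics
```

```text
pics
{'clock': 0.0, 'joints': array([-1.37063001,  0.43520833,  0.02497129,  1.57410506, -0.01159393,
        1.13394152, -0.07506264]), 'dq': array([ 5.40369878e-04, -5.23543871e-04, -9.79670582e-04,  9.24518496e-04,
        4.05006086e-04, -1.18767172e-03, -7.30925284e-05]), 'joint_efforts': array([-1.35668492e-03, -6.67858601e+01,  9.84582156e-01, -3.14454925e+01,
       -6.04557549e-02,  4.33058187e-02,  1.74221432e-04]), 'position': array([0.18626153, 0.59609826, 0.23695094]), 'ee_rot': array([-4.73800792e-01, -3.10557058e+00,  2.37955362e-03]), 'force': array([-0.29394341, -0.36345956, -0.10250498]), 'ft_torque': array([ 0.02315887, -0.02058456, -0.0539324 ]), 'gripper_force': 0.0, 'width': 1.002315915903537}
[[-0.955  0.298 -0.   ]
 [ 0.298  0.955 -0.001]
 [-0.    -0.002 -1.   ]]
495.9321995054871 0.01673989142194697 0.9958953857421875 [[ 0.162 -1.184 -0.76 ]
 [ 0.698 -0.027 -0.002]
 [ 1.769  1.088  0.163]] [ 0.41312767 -0.00688142  1.45848892]
440.0310095761234 -0.01615439988179866 0.9958394368489584 [[ 0.039 -0.606 -0.755]
 [ 0.695  0.071 -0.   ]
 [ 2.295  2.171  0.194]] [-0.01929977 -0.61950877  0.72278836]
both.png
side_10.png
top_5.png
```

View pics/both.png

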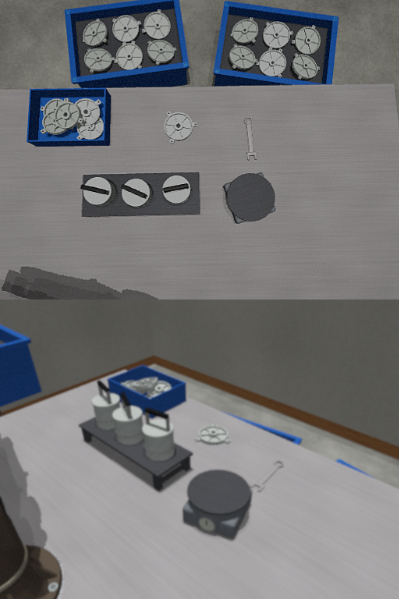

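```bash
python3 - <<'E'
from h import *
for n in('top','side'):
    im=arm.get_image(n); P=cloud(im); z=P[...,2]; 
    for lo,hi,t in((.202,.235,'bars'),(.155,.175,'lids'),(.08,.1,'pan'),(.06,.078,'stand')):
        m=((z>lo)&(z<hi)&(im['z_map']>0)&(P[...,0]>.2)&(P[...,0]<.95)).astype('uint8')
        k,l,st,ce=cv2.connectedComponentsWithStats(m)
        for i in range(1,k):
            if st[i,4]<40: continue
            Q=P[l==i]; r=cv2.minAreaRect(Q[:,:2].astype('float32')*1000)
            print(n,t,st[i,4],ce[i].round(0),'z',np.median(Q[:,2]).round(4),np.percentile(Q[:,2],95).round(4),[np.round(x,0) for x in r])
E
```

```text
top bars 191 [225. 240.] z 0.2184 0.2219 [array([533.,  56.]), array([14., 81.]), np.float64(10.0)]
top bars 193 [120. 243.] z 0.218 0.2218 [array([532., 321.]), array([85., 14.]), np.float64(77.0)]
top bars 186 [171. 245.] z 0.2183 0.2226 [array([524., 192.]), array([81., 14.]), np.float64(65.0)]
top lids 805 [226. 243.] z 0.163 0.1673 [array([533.,  55.]), array([92., 92.]), np.float64(87.0)]
top lids 857 [125. 244.] z 0.1628 0.1674 [array([532., 320.]), array([95., 93.]), np.float64(76.0)]
top lids 829 [174. 247.] z 0.163 0.1673 [array([524., 191.]), array([92., 92.]), np.float64(89.0)]
top pan 859 [ 84. 146.] z 0.0877 0.0933 [array([820., 460.]), array([285., 202.]), np.float64(90.0)]
top pan 422 [ 92. 147.] z 0.0863 0.0929 [array([826., 443.]), array([102.,  75.]), np.float64(14.0)]
top pan 2973 [322. 252.] z 0.089 0.0937 [array([ 508., -203.]), array([168., 168.]), np.float64(88.0)]
top stand 365 [ 66. 131.] z 0.069 0.0768 [array([884., 507.]), array([151., 321.]), np.float64(35.0)]
top stand 79 [136. 141.] z 0.0695 0.0768 [array([840., 320.]), array([160.,   5.]), np.float64(1
[... 2056 characters left out ...]
 99.] z 0.0691 0.0771 [array([888., 513.]), array([143., 298.]), np.float64(35.0)]
side stand 178 [170. 109.] z 0.0681 0.0759 [array([791., 505.]), array([ 92., 120.]), np.float64(29.0)]
side stand 484 [189. 122.] z 0.0692 0.077 [array([754., 414.]), array([165., 344.]), np.float64(35.0)]
side stand 202 [206. 111.] z 0.0673 0.0755 [array([852., 402.]), array([75., 70.]), np.float64(83.0)]
side stand 2989 [175. 192.] z 0.0702 0.0736 [array([524., 190.]), array([151., 425.]), np.float64(1.0)]
side stand 49 [244. 265.] z 0.0607 0.062 [array([ 432., -170.]), array([41., 19.]), np.float64(80.0)]
side stand 42 [289. 280.] z 0.0608 0.0617 [array([ 464., -260.]), array([22., 22.]), np.float64(15.0)]
```

The top view shows the three canisters in a row on the stand, with full-scale centres at about (125,244), (174,247) and (226,243). The scale pan is at (322,252), and the cover and wrench lie beyond the stand. Both views agree on the geometry: lids at 0.164, bar tops at 0.220, pan at 0.090.

```bash
cat >> h.py <<'E'
def go(x,y,z,deg):
    s=arm.observe(); R=cv2.Rodrigues(np.array(s['ee_rot']))[0]
    cur=np.degrees(np.arctan2(R[1,0],R[0,0])); sp=(cur-deg+180)%360-180
    print('pos',s['position'].round(4),'xang',cur.round(1),'shift',(R.T@(np.array([x,y,z])-s['position'])).round(4),'spin',np.radians(sp).round(3),'F',s['force'].round(2),'j',s['joints'].round(2))
def bars(n):
    im=arm.get_image(n); P=cloud(im); z=P[...,2]; m=((z>.202)&(z<.235)&(im['z_map']>0)&(P[...,0]>.4)&(P[...,0]<.65)&(abs(P[...,1]-.19)<.22)).astype('uint8')
    k,l,st,ce=cv2.connectedComponentsWithStats(m)
    for i in range(1,k):
        if st[i,4]>40:
            Q=P[l==i][:,:2]; e=np.linalg.eigh(np.cov(Q.T))[1][:,1]
            print(n,Q.mean(0).round(4),(np.degrees(np.arctan2(e[1],e[0]))%180).round(1))
E
python3 - <<'E'
from h import *
bars('top');bars('side')
go(.532,.056,.29,101)
E
```

```text
top [0.5324 0.0555] 100.3
top [0.5313 0.3192] 76.5
top [0.5237 0.1905] 65.2
side [0.5271 0.3134] 77.9
side [0.518  0.1842] 66.2
side [0.5297 0.0521] 101.0
pos [0.1864 0.5964 0.2375] xang 162.6 shift [-0.4911 -0.4127 -0.0523] spin 1.076 F [-1.21  0.22 -0.21] j [-1.37  0.43  0.02  1.57 -0.01  1.13 -0.08]
```

Emit:
{"method": "jog_arm", "body": {"moves": [[0,0,-0.052,0],[-0.03,-0.025,-0.052,0.07],[-0.06,-0.05,-0.052,0.14],[-0.09,-0.076,-0.052,0.21],[-0.12,-0.101,-0.052,0.28],[-0.155,-0.13,-0.052,0.36],[-0.19,-0.16,-0.052,0.43],[-0.225,-0.189,-0.052,0.5],[-0.26,-0.218,-0.052,0.58],[-0.295,-0.248,-0.052,0.65],[-0.33,-0.277,-0.052,0.73],[-0.365,-0.307,-0.052,0.8],[-0.4,-0.336,-0.052,0.88],[-0.43,-0.361,-0.052,0.95],[-0.46,-0.387,-0.052,1.01],[-0.48,-0.403,-0.052,1.05],[-0.491,-0.413,-0.052,1.076],[-0.491,-0.413,-0.052,1.076],[-0.491,-0.413,-0.052,1.076]], "hand": 0.06, "newtons": 30}}

```text
clock: 2.68
position: [0.5314, 0.0572, 0.2896]
ee_rot: [-1.995, -2.425, -0.0]
force: [-0.1, 0.3, 0.2]
width: 0.651
gripper_force: 0.0
```

```bash
python3 - <<'E'
from h import *
bars('wrist')
go(.532,.0555,.205,100.6)
E
```

```text
wrist [0.5155 0.173 ] 62.9
wrist [0.5304 0.0628] 100.0
pos [0.5314 0.0573 0.2897] xang 101.1 shift [-0.0019  0.0003  0.0847] spin 0.009 F [0.15 0.25 0.67] j [-0.63  0.26  0.54  1.75 -0.14  1.18  0.14]
```

Emit:
{"method": "jog_arm", "body": {"moves": [[-0.001,0,0.03,0],[-0.002,0,0.06,0],[-0.002,0,0.075,0],[-0.002,0,0.085,0],[-0.002,0,0.085,0]]}}

```text
clock: 3.35
position: [0.5322, 0.0542, 0.2047]
ee_rot: [-1.998, -2.424, 0.0]
force: [0.9, -0.2, 1.3]
width: 0.657
gripper_force: 0.0
```

Emit:
{"method": "jog_arm", "body": {"moves": [[0,0,0,0],[0,0,0,0],[0,0,0,0],[0,0,0,0],[0,0,0,0],[0,0,0,0]], "hand": 0.0}}

```text
clock: 4.1
position: [0.5323, 0.0539, 0.2047]
ee_rot: [1.998, 2.424, 0.0]
force: [0.6, -0.4, -0.8]
width: 0.15
gripper_force: 30.0
```

Emit:
{"method": "jog_arm", "body": {"moves": [[0,0,-0.005,0],[0,0,-0.015,0],[0,0,-0.025,0],[0,0,-0.035,0],[0,0,-0.04,0],[0,0,-0.04,0],[0,0,-0.04,0],[0,0,-0.04,0],[0,0,-0.04,0]]}}

```text
clock: 5.22
position: [0.5321, 0.0539, 0.2445]
ee_rot: [-1.998, -2.424, 0.001]
force: [-0.5, 0.0, -1.8]
width: 0.15
gripper_force: 30.0
```

```bash
python3 - <<'E'
from h import *
f=[]
im=grab('side')
for i in range(5): arm.get_image('side'); s=arm.observe(); f.append(np.r_[s['force'],s['ft_torque']])
print(np.mean(f,0).round(2),np.std(f,0).round(2),s['width'],s['gripper_force'],s['position'])
E
```

```text
[-0.32 -0.05 -2.27 -0.09  0.05 -0.01] [0.2  0.44 0.73 0.03 0.02 0.01] 0.14876240491498555 29.951721131801605 [0.53224695 0.05395669 0.24470525]
```

That canister reads about 2.3 N, so it is a light one. I'll put it back and go to the next.

Emit:
{"method": "jog_arm", "body": {"moves": [[0,0,0.01,0],[0,0,0.02,0],[0,0,0.03,0],[0,0,0.035,0],[0,0,0.0385,0],[0,0,0.04,0],[0,0,0.04,0]]}}

```text
clock: 6.4
position: [0.5324, 0.054, 0.2049]
ee_rot: [1.998, 2.424, 0.001]
force: [0.4, 0.3, -2.4]
width: 0.148
gripper_force: 30.0
```

Emit:
{"method": "jog_arm", "body": {"moves": [[0,0,0,0],[0,0,0,0],[0,0,0,0],[0,0,-0.02,0],[0,0,-0.05,0],[0,0,-0.085,0],[0,0,-0.085,0]], "hand": 0.06}}

```text
clock: 7.28
position: [0.5337, 0.0539, 0.2923]
ee_rot: [1.997, 2.422, 0.007]
force: [-0.2, -0.9, 0.5]
width: 0.657
gripper_force: 0.0
```

```bash
python3 - <<'E'
from h import *
bars('top')
go(.5235,.1905,.29,65.5)
E
```

```text
top [0.5314 0.3194] 76.5
top [0.527  0.1979] 64.6
pos [0.5328 0.054  0.2906] xang 101.0 shift [0.1358 0.0169 0.0007] spin 0.62 F [ 0.39 -0.26 -0.86] j [-0.63  0.26  0.54  1.75 -0.14  1.18  0.15]
```

Emit:
{"method": "jog_arm", "body": {"moves": [[0.03,0.004,0,0.12],[0.06,0.008,0,0.26],[0.09,0.012,0,0.4],[0.12,0.015,0,0.53],[0.136,0.017,0,0.62],[0.136,0.017,0,0.62],[0.136,0.017,0,0.62],[0.136,0.017,0,0.62]]}}

```text
clock: 8.32
position: [0.5231, 0.1894, 0.2896]
ee_rot: [2.643, 1.698, -0.0]
force: [0.1, -0.5, -0.5]
width: 0.654
gripper_force: 0.0
```

```bash
python3 - <<'E'
from h import *
bars('top');bars('wrist')
go(.5235,.1905,.205,65.5)
E
```

```text
top [0.532  0.0555] 100.5
top [0.5133 0.168 ] 64.7
wrist [0.528 0.306] 77.3
wrist [0.5253 0.1963] 65.5
wrist [0.5258 0.0954] 179.3
pos [0.5231 0.1898 0.2898] xang 65.4 shift [0.0008 0.0001 0.0848] spin -0.001 F [ 0.27 -0.11  0.27] j [-0.9   0.3   0.6   1.7  -0.18  1.19 -0.68]
```

Emit:
{"method": "jog_arm", "body": {"moves": [[0.001,0,0.03,0],[0.001,0,0.06,0],[0.001,0,0.075,0],[0.001,0,0.085,0],[0.001,0,0.085,0]]}}

```text
clock: 9.05
position: [0.5235, 0.1915, 0.2047]
ee_rot: [2.643, 1.699, -0.0]
force: [-0.3, -0.3, 1.4]
width: 0.652
gripper_force: 0.0
```

Emit:
{"method": "jog_arm", "body": {"moves": [[0,0,0,0],[0,0,0,0],[0,0,0,0],[0,0,0,0],[0,0,0,0],[0,0,0,0]], "hand": 0.0}}

```text
clock: 9.8
position: [0.5235, 0.1916, 0.2048]
ee_rot: [2.643, 1.699, 0.0]
force: [0.5, 0.0, 0.4]
width: 0.151
gripper_force: 30.0
```

Emit:
{"method": "jog_arm", "body": {"moves": [[0,0,-0.005,0],[0,0,-0.015,0],[0,0,-0.025,0],[0,0,-0.035,0],[0,0,-0.04,0],[0,0,-0.04,0],[0,0,-0.04,0],[0,0,-0.04,0],[0,0,-0.04,0]]}}

```text
clock: 10.92
position: [0.5233, 0.1916, 0.2445]
ee_rot: [2.643, 1.699, -0.001]
force: [-1.5, -1.2, -3.3]
width: 0.147
gripper_force: 30.0
```

```bash
python3 - <<'E'
from h import *
f=[]
for i in range(6): arm.get_image('side'); s=arm.observe(); f.append(np.r_[s['force'],s['ft_torque']])
print(np.mean(f,0).round(2),np.std(f,0).round(2),s['width'],s['gripper_force'],s['position'])
E
```

```text
[ 0.04 -0.12 -3.07 -0.1   0.1   0.02] [0.22 0.43 0.61 0.04 0.03 0.03] 0.1512272195978498 29.999283850193024 [0.52340865 0.19159411 0.24472689]
```

About 3.1 N, so this one is light too. The third should be the loaded one.

Emit:
{"method": "jog_arm", "body": {"moves": [[0,0,0.01,0],[0,0,0.02,0],[0,0,0.03,0],[0,0,0.035,0],[0,0,0.0385,0],[0,0,0.04,0],[0,0,0.04,0]]}}

```text
clock: 12.1
position: [0.5236, 0.1916, 0.2049]
ee_rot: [2.643, 1.699, 0.001]
force: [-0.2, 0.2, -2.4]
width: 0.146
gripper_force: 30.0
```

Emit:
{"method": "jog_arm", "body": {"moves": [[0,0,0,0],[0,0,0,0],[0,0,0,0],[0,0,-0.02,0],[0,0,-0.05,0],[0,0,-0.085,0],[0,0,-0.085,0]], "hand": 0.06}}

```text
clock: 12.98
position: [0.5249, 0.1919, 0.2924]
ee_rot: [2.643, 1.698, 0.008]
force: [1.2, 0.1, 0.6]
width: 0.657
gripper_force: 0.0
```

```bash
python3 - <<'E'
from h import *
go(.531,.3195,.29,77)
E
```

```text
pos [0.5249 0.1919 0.2924] xang 65.5 shift [ 0.1186 -0.0475  0.0028] spin -0.201 F [1.22 0.07 0.65] j [-0.9   0.3   0.61  1.7  -0.19  1.19 -0.68]
```

Emit:
{"method": "jog_arm", "body": {"moves": [[0.03,-0.012,0,-0.05],[0.06,-0.024,0,-0.1],[0.09,-0.036,0,-0.15],[0.11,-0.043,0,-0.2],[0.119,-0.047,0,-0.2],[0.119,-0.047,0,-0.2],[0.119,-0.047,0,-0.2]]}}

```text
clock: 13.85
position: [0.5304, 0.3181, 0.2899]
ee_rot: [2.461, 1.951, -0.0]
force: [-1.0, 0.4, 0.1]
width: 0.654
gripper_force: 0.0
```

```bash
python3 - <<'E'
from h import *
bars('top');bars('wrist')
go(.531,.3195,.205,77)
E
```

```text
top [0.5319 0.0555] 100.5
top [0.5238 0.1906] 65.1
top [0.5271 0.3023] 76.5
wrist [0.532  0.3256] 76.3
wrist [0.5392 0.2294] 161.6
pos [0.5303 0.3182 0.29  ] xang 76.8 shift [0.0014 0.0003 0.085 ] spin -0.003 F [-0.15  0.17  0.71] j [-0.98  0.41  0.52  1.54 -0.21  1.24 -0.66]
```

Emit:
{"method": "jog_arm", "body": {"moves": [[0.001,0,0.03,0],[0.001,0,0.06,0],[0.001,0,0.075,0],[0.001,0,0.085,0],[0.001,0,0.085,0]]}}

```text
clock: 14.58
position: [0.5303, 0.3202, 0.2048]
ee_rot: [-2.46, -1.954, 0.0]
force: [0.4, 0.2, 0.7]
width: 0.66
gripper_force: 0.0
```

Emit:
{"method": "jog_arm", "body": {"moves": [[0,0,0,0],[0,0,0,0],[0,0,0,0],[0,0,0,0],[0,0,0,0],[0,0,0,0]], "hand": 0.0, "newtons": 45}}

```text
clock: 15.32
position: [0.5307, 0.3204, 0.2048]
ee_rot: [2.46, 1.954, 0.001]
force: [1.9, 0.4, -0.1]
width: 0.147
gripper_force: 45.0
```

Emit:
{"method": "jog_arm", "body": {"moves": [[0,0,-0.005,0],[0,0,-0.015,0],[0,0,-0.025,0],[0,0,-0.035,0],[0,0,-0.04,0],[0,0,-0.04,0],[0,0,-0.04,0],[0,0,-0.04,0],[0,0,-0.04,0]]}}

```text
clock: 16.45
position: [0.5302, 0.3203, 0.2445]
ee_rot: [-2.46, -1.954, 0.001]
force: [0.7, -0.1, -7.8]
width: 0.148
gripper_force: 45.0
```

```bash
python3 - <<'E'
from h import *
f=[]
for i in range(6): arm.get_image('side'); s=arm.observe(); f.append(np.r_[s['force'],s['ft_torque']])
print(np.mean(f,0).round(2),np.std(f,0).round(2),s['width'],s['gripper_force'],s['position'])
go(.508,-.203,.42,130)
E
```

```text
[-0.06  0.05 -7.23 -0.09  0.08  0.01] [0.47 0.33 0.38 0.03 0.02 0.02] 0.14778957457243672 44.97423470020294 [0.53028871 0.32038871 0.24473374]
pos [0.5303 0.3204 0.2447] xang 76.9 shift [-0.5149  0.0966 -0.1753] spin -0.926 F [ 0.03  0.03 -7.08] j [-0.98  0.45  0.51  1.61 -0.23  1.15 -0.64]
```

The third reads 7.2 N (about 0.73 kg), so it is the loaded one. I'll carry it high over the other two.

Emit:
{"method": "jog_arm", "body": {"moves": [[0,0,-0.01,0],[0,0,-0.03,0],[0,0,-0.055,0],[0,0,-0.08,0],[0,0,-0.105,0],[0,0,-0.13,0],[0,0,-0.15,0],[0,0,-0.165,0],[0,0,-0.173,0],[0,0,-0.175,0],[0,0,-0.175,0]]}}

```text
clock: 18.12
position: [0.5301, 0.3203, 0.4192]
ee_rot: [-2.46, -1.954, 0.001]
force: [-0.4, 0.4, -7.1]
width: 0.147
gripper_force: 45.0
```

Emit:
{"method": "jog_arm", "body": {"moves": [[-0.005,0.001,0,0],[-0.02,0.004,0,0],[-0.045,0.008,0,0],[-0.075,0.014,0,0],[-0.11,0.021,0,0],[-0.145,0.027,0,0],[-0.18,0.034,0,0],[-0.215,0.04,0,0],[-0.25,0.047,0,0],[-0.285,0.053,0,0],[-0.32,0.06,0,0],[-0.355,0.067,0,0],[-0.39,0.073,0,0],[-0.42,0.079,0,0],[-0.45,0.084,0,0],[-0.475,0.089,0,0],[-0.495,0.093,0,0],[-0.508,0.095,0,0],[-0.515,0.097,0,0],[-0.515,0.097,0,0]]}}

```text
clock: 20.62
position: [0.5081, -0.2035, 0.4197]
ee_rot: [-2.46, -1.953, -0.0]
force: [-0.3, 0.5, -6.8]
width: 0.148
gripper_force: 45.0
```

```bash
python3 - <<'E'
from h import *
bars('top')
im=grab('side')
P=cloud(im); x,y,z=P[...,0],P[...,1],P[...,2]
m=(abs(x-.508)<.07)&(abs(y+.203)<.07)&(z>.2)&(z<.41)&(im['z_map']>0)
print('can z min',np.percentile(z[m],[0.5,2,50]).round(4), 'lid', )
go(.508,-.203,.26,77)
E
ls -t pics | head -1
```

```text
top [0.5321 0.0553] 100.7
top [0.5238 0.1907] 65.1
can z min [0.286  0.2886 0.3564] lid
pos [ 0.5085 -0.2025  0.4196] xang 77.0 shift [-0.0007 -0.0003  0.1596] spin -0.0 F [-1.06  0.26 -7.92] j [-0.33  0.24  0.81  1.49 -0.17  1.48  0.25]
side_2072.png
```

Emit:
{"method": "jog_arm", "body": {"moves": [[0,0,0.01,0],[0,0,0.03,0],[0,0,0.055,0],[0,0,0.08,0],[0,0,0.105,0],[0,0,0.13,0],[0,0,0.15,0],[0,0,0.165,0],[0,0,0.177,0],[0,0,0.184,0],[0,0,0.186,0],[0,0,0.186,0]]}}

```text
clock: 22.22
position: [0.5085, -0.2034, 0.234]
ee_rot: [2.459, 1.954, 0.001]
force: [0.1, -0.0, -7.3]
width: 0.148
gripper_force: 45.0
```

Emit:
{"method": "jog_arm", "body": {"moves": [[0,0,0.001,0],[0,0,0.003,0],[0,0,0.005,0],[0,0,0.007,0],[0,0,0.009,0],[0,0,0.011,0],[0,0,0.013,0],[0,0,0.015,0],[0,0,0.016,0],[0,0,0.017,0],[0,0,0.018,0],[0,0,0.018,0],[0,0,0.018,0]]}}

```text
clock: 23.85
position: [0.5085, -0.2033, 0.2159]
ee_rot: [2.459, 1.954, 0.001]
force: [1.7, 0.2, -2.2]
width: 0.15
gripper_force: 45.0
```

```bash
python3 - <<'E'
from h import *
f=[]
for i in range(6): arm.get_image('side'); s=arm.observe(); f.append(s['force'])
print(np.mean(f,0).round(2))
go(.508,-.203,.26,77)
im=grab('side'); c=im['color'][140:330,170:390]; cv2.imwrite('pics/c1.png',cv2.resize(c[:,:,::-1],None,fx=2.5,fy=2.5))
E
```

```text
[ 1.48 -0.63 -0.97]
pos [ 0.5084 -0.2033  0.2158] xang 76.9 shift [ 0.0002 -0.0005 -0.0442] spin -0.001 F [ 1.52 -1.   -1.05] j [-0.26  0.38  0.74  1.84 -0.3   1.04  0.37]
```

View pics/c1.png

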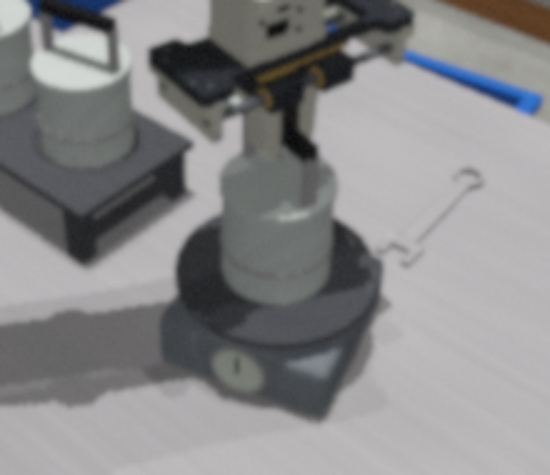

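The canister stands upright at the middle of the pan, crop (278,235). The arm still carries about 1 N. I'll lower 1.5 mm more, release and retreat.

Emit:
{"method": "jog_arm", "body": {"moves": [[0,0,0.0005,0],[0,0,0.001,0],[0,0,0.0015,0],[0,0,0.0015,0],[0,0,0.0015,0]]}}

```text
clock: 24.82
position: [0.5084, -0.2033, 0.2143]
ee_rot: [2.46, 1.954, 0.0]
force: [2.3, 0.3, 0.9]
width: 0.145
gripper_force: 45.0
```

Emit:
{"method": "jog_arm", "body": {"moves": [[0,0,0,0],[0,0,0,0],[0,0,0,0],[0,0,0,0],[0,0,-0.01,0],[0,0,-0.03,0],[0,0,-0.06,0],[0,0,-0.1,0],[0,0,-0.15,0],[0,0,-0.18,0],[0,0,-0.18,0],[0,0,-0.18,0],[0,0,-0.18,0],[0,0,-0.18,0]], "hand": 0.06}}

```text
clock: 26.58
position: [0.508, -0.2031, 0.3935]
ee_rot: [-2.459, -1.953, 0.001]
force: [-1.0, -0.3, -0.2]
width: 0.654
gripper_force: 0.0
```

```bash
python3 - <<'E'
from h import *
bars('top')
im=grab('side'); P=cloud(im); x,y,z=P[...,0],P[...,1],P[...,2]
for lo,hi,t in((.205,.245,'bar'),(.165,.185,'lid'),(.07,.095,'pan')):
    m=(abs(x-.508)<.09)&(abs(y+.203)<.09)&(z>lo)&(z<hi)&(im['z_map']>0)
    Q=P[m]; r=cv2.minAreaRect(Q[:,:2].astype('float32')*1000); print(t,np.median(Q[:,2]).round(4),np.percentile(Q[:,2],90).round(4),np.round(r[0]),np.round(r[1]))
c=im['color'][90:330,110:410]; cv2.imwrite('pics/c2.png',cv2.resize(c[:,:,::-1],None,fx=2,fy=2))
print(arm.observe()['clock'])
E
```

```text
top [0.532  0.0554] 100.5
top [0.5241 0.1912] 65.2
bar 0.2275 0.2302 [ 508. -201.] [84. 15.]
lid 0.1736 0.1751 [ 506. -202.] [92. 93.]
pan 0.0797 0.0819 [ 500. -208.] [152. 168.]
26.675
```

View pics/c2.png

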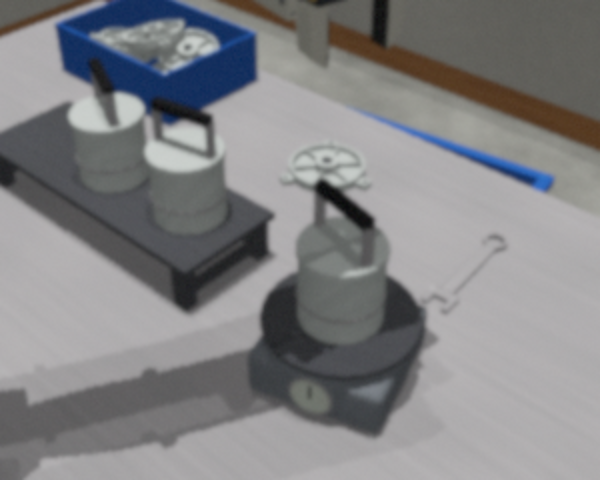

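The loaded canister stands upright and centred on the pan, at (342,285) in the crop. The pan has sunk about 10 mm. The two light canisters stand upright on the stand at (110,140) and (188,180), and the gripper is clear of everything.

```bash
python3 -c "
from cell import arm; print(arm.sign_off())"
```

```text
the job is handed in; nothing more can be done
None
```

I handed the job in at about 27 s: the loaded canister (7.2 N, about 0.73 kg) stands upright within a few millimetres of the pan's centre, with the pan sunk about 10 mm. The two light ones are upright on the stand and I left the cover and wrench alone; the hand-in returned no verdict.

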